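Swing the bench magnifier aside and point out the green-stone pendant

TASK

A visitor at the jeweller's demonstration table asks which piece is the pendant with the green stone: gently push the bench magnifier's lens aside with the fingertips, to the robot's right, until the whole lens is clear of the velvet tray. Then point at the green-stone pendant: hold the fingertips just above its stone, about a finger's breadth, without touching it, for a good two seconds, and afterwards draw the hand well away so that the visitor can look. Nothing is to be grasped; touch none of the jewellery and leave the bench things where they are.

Things in the scene. Friction and masses are not known exactly. Their poses are not given: they have to be found in the camera images.
- tray: velvet presentation tray, fixed: dark-red pad in a dark wooden rim, 180 mm along its x by 260 mm along its y, pad top 12 mm and rim top 18 mm above the table. Origin: centre of the underside; z up. At most 0.2 rad off the world axes.
- lens_pivot (a point): vertical swivel axis of the bench magnifier, 155 mm above the table, at the height of the arm and lens.
- magnifier: the bench magnifier's stand, fixed: round dark cast base (radius 58 mm, 32 mm high) with a thin upright post, beyond the tray's far right corner (+x, -y of the tray). Origin: centre of the underside. The black swivel cap on the post (radius 13 mm) tops out at 173 mm above the table.
- lens_center (a point): centre of the magnifier's round, level lens with a black frame, 116 mm outside diameter, 14 mm thick, 155 mm above the table (its mid-height). A 10 mm thick steel arm joins it to the pivot, 230 mm from this centre. At the start it hangs over the middle of the tray and keeps the hand from reaching the jewellery from above.
- lens_arm (a joint): swing angle of the arm about lens_pivot's vertical axis, rad: near 0 the lens is over the tray; grows anticlockwise from above, carrying the lens towards the robot, then right, off the tray's right (-y) edge (clear at about 1.0 to 1.2). Stops at -0.35 and 1.7. A friction hinge: 1 to 2 N at the lens moves it and it stays where it is left.
- pendant_green: THE PIECE TO POINT AT: loose silver teardrop pendant with a domed green stone, lying on the velvet pad. Disc 36 mm across, 5 mm thick, whose point and hanging loop reach 36 mm along its x; the stone, 26 mm across and 7 mm high, sits over its origin. Origin: underside of the disc's centre, z up.
- pendant_green_top (a point): top of the green stone, 12 mm above the pendant's underside (24 mm above the table). To point, hold the tool point (TCP) over it with the fingertips some 10 to 25 mm above the stone.
- pendant_blue: bystander on the pad: loose pendant of the same shape and size with a blue stone
- brooch_amber: bystander on the pad: loose square silver brooch, 30 mm, 12 mm high, with an orange amber stone
- ring_gold: bystander on the pad: loose gold signet ring lying flat, 23 mm across, 9 mm high
- flux_jar: bystander left of the tray: small glass jar, 54 mm across, 65 mm high
- solder_tin: bystander left of the tray: round blue-green tin with aluminium lid, 60 mm across, 37 mm high
- pliers_red: bystander on the right: red-handled pliers lying flat, 160 mm long, 12 mm high
- pliers_blue: bystander on the right: blue-handled pliers lying flat, 160 mm long, 12 mm high
- hammer: bystander on the right: hammer lying flat, 240 mm long

How it is judged (in metres and radians):
On the way, in this order (a step that is already met when the one before it is completed fails the run):
1. the lens has been swung off the tray and stands still (y of lens_center in the frame of tray below -0.18 m and velocity of joint lens_arm between -0.1 and 0.1 rad/s), for 0.2 s.
2. the tool point dwells just above the green stone (within 20 mm sideways, 12 to 75 mm above its top) for 1.5 s, untouched, the lens clear (horizontal distance between the grasp point and pendant_green_top below 0.02 m and z of the grasp point in the frame of pendant_green_top between 0.012 and 0.075 m and y of lens_center in the frame of tray below -0.18 m), for 1.5 s.
At the end, for the whole second after the job is handed in: The lens rests clear of the tray's right edge (its centre over 180 mm to the right of the tray's centre line, in the tray's frame), the hand is over 100 mm from the green stone, every piece of jewellery lies within 6 mm and every bench thing within 15 mm of where it started (y of lens_center in the frame of tray below -0.18 m and velocity of joint lens_arm between -0.05 and 0.05 rad/s and distance between the grasp point and pendant_green_top above 0.1 m and distance of each of pendant_green, pendant_blue, brooch_amber, ring_gold from where it was at the start of the episode below 0.006 m and distance of each of flux_jar, solder_tin, pliers_red, pliers_blue, hammer from where it was at the start of the episode below 0.015 m); the robot touches nothing.
It fails at once if a piece of jewellery is touched (contact force between any of pendant_green, pendant_blue, brooch_amber, ring_gold and the fingers above 0.15 N or contact force between any of pendant_green, pendant_blue, brooch_amber, ring_gold and the arm above 0.15 N or contact force between any of pendant_green, pendant_blue, brooch_amber, ring_gold and magnifier above 0.15 N).
It fails at once if a piece of jewellery is moved, lifted or carried (distance of any of pendant_green, pendant_blue, brooch_amber, ring_gold from where it was at the start of the episode above 0.006 m).
It fails at once if the magnifier is pushed roughly (over 20 N) (contact force between magnifier and the fingers above 20 N or contact force between magnifier and the arm above 20 N).
It fails at once if a bench thing is disturbed (distance of any of flux_jar, solder_tin, pliers_red, pliers_blue, hammer from where it was at the start of the episode above 0.015 m).
It also fails if it takes over 58 s, if anything falls off the work surface, if the arm or the gripper's body presses on something with over 40 N, if the wrist force passes 120 N, or if a joint passes its speed limit or range.

ROBOT

A 7-joint arm with a two-finger parallel gripper is mounted at the origin on the work surface. World frame = base frame: x ahead of the robot, y to its left, z up, the work surface at z = 0. Lengths are in mm, angles in rad, forces in N, time in s.
With the tool pointing down it reaches from about 425 to 875 mm from the base axis. Payload 4.7 kg.
Tool frame: the origin (TCP) lies between the finger pads, 19 mm behind the fingertips; this is the grasp point; z points along the fingers, y is the line along which they close (so a half turn about z gives the same grasp; the last joint's range is limited). The gripper opens to 87 mm and grips with 3 to 60 N. Pads are 19 mm wide; open, the fingers measure 117 mm over their backs; the gripper's body (75 mm by 190 mm) begins 51 mm behind the grasp point.
Start: joints at [-1.225, 0.321, -0.07, 1.45, 0.023, 1.371, -0.057], TCP at [211.761, 614.558, 241.287] pointing down, gripper open.
Joint ranges: [-2.86, 2.86], [-0.3, 2.09], [-1.38, 1.24], [0.06, 2.45], [-1.56, 4.7], [0.09, 2.05], [-2.69, 2.69]. Speed limits (rad/s): [2.57, 2.57, 3.14, 3.14, 3.14, 3.14, 3.14].

INTERFACE

Orientations are given as [roll, pitch, yaw] about the fixed x, y, z axes, in that order (R = Rz(yaw) Ry(pitch) Rx(roll)).
In Python, from cell import * gives the robot as it stands.
- The arm moves only by the tool step_arm, never from a script. Its argument "increments" is a list of rows, each a list of 6 numbers: the shift along the tool's x, y, z in mm, then the turn, a rotation vector about the tool's x, y, z in degrees. In form: [[x, y, z, rx, ry, rz], ...]. A call has 1 to 5 rows; each row shifts and turns the commanded pose from where the row before left it, along the tool's axes as they then stand; what a row does not reach is not made up. A row lasts 1/10 s, in which the tool goes at most 50 mm and 8.59 degrees, less where a joint would pass 70% of its speed; a pose out of reach is approached as far as the arm can. A call with a gripper value outside its range is refused whole. "jaw" is the opening, from 0 (shut) to 1 (fully open), set as the call begins (left out, the last holds). The fingers move at their own pace and stop on an object; the grip force is fixed at half the most. Time passes only in rows, so rows that do not move let the fingers close. It gives the time, the measured TCP pose, the force, the opening and the grip force at its end, in the units of the state.
- observe(): the state, without advancing time (a new reading comes with each control period).
- snapshot(name): name is "scene" or "side" or "wrist"; returns a dict with "pixels" (384x512x3 uint8, red, green, blue), "fov_y" (degrees; the focal length in pixels is half the picture's height over the tangent of half this angle, whatever the lens; pixels are square), "cx", "cy" (the principal point, pixels), "k1" (the pictures are not rectified: a ray, as slopes to the right and down, at radius r is drawn at 1 + k1 r^2 times it, then the intrinsics apply), "T" (4x4, takes a point from camera to world coordinates); the wrist camera has in their place "hand_eye" (4x4, takes a point from camera to tool coordinates, whose origin is the TCP and whose axes are the flange's). Camera axes: x right, y down, z forward; pixel columns grow to the right and rows downward; lengths in mm; the calibration is good to about 2 mm. A picture is of the moment at which its call begins: read the wrist's pose just before it. There is no depth.
- finish_job(): hands the job in; it is judged then, once.
The state is a dict: "time": time; "joint_pos": joint angles; "dq": joint speeds; "joint_efforts": joint torques, N m; "ee_pos": TCP position; "ee_rot": TCP orientation; "ft_force": force on the tool from outside, world axes, zero at the start; "ft_torque": the same for the moment, N m; "grip_width": finger opening in mm; "grip_force": force on a finger pad.
Only numpy, scipy, OpenCV 4.12 (cv2) and the standard library are available. Lean on these libraries where they do the work, as an engineer would, in place of code of your own. Each camera call takes 0.05 s, during which the arm holds its last target. There are 200 camera calls.

## Working session

There is one attempt and no reset: what is moved stays moved. The work goes in short steps, Python scripts to look and compute and a tool call to move; the robot and the scene stay as the last step left them, time stands still between calls to the robot, and variables do not carry over. Pictures are saved under pics/ and viewed, at most 10 in all, crops included, and the job is handed in when it is done.

Besides the shell and the picture viewer there is one more tool, called after "Call:" as a command line: name --pt "numbers of a row" for each row, then --argument value for the rest. step_arm: Moves the arm, as the interface text tells. Its arguments: {"type":"object","properties":{"increments":{"type":"array","items":{"type":"array","items":{"type":"number"}}},"jaw":{"type":"number"}},"required":["increments"]}

```bash
mkdir -p pics; cat > h.py <<'E'
from cell import *
import numpy as np, cv2
from scipy.spatial.transform import Rotation as Rn
def snap(n):
    s=observe(); d=snapshot(n)
    if 'T' not in d:
        T=np.eye(4);T[:3,:3]=Rn.from_euler('xyz',s['ee_rot']).as_matrix();T[:3,3]=s['ee_pos'];d['T']=T@np.array(d['hand_eye'])
    d['T']=np.array(d['T']); return d
def K(d):
    f=192/np.tan(np.radians(d['fov_y'])/2); return np.array([[f,0,d['cx']],[0,f,d['cy']],[0,0,1]])
def cast(d,px,z):
    u=cv2.undistortPoints(np.float64(px).reshape(-1,1,2),K(d),np.array([d['k1'],0,0,0,0.]))[:,0]
    r=np.c_[u,np.ones(len(u))]@d['T'][:3,:3].T; o=d['T'][:3,3]
    return o+r*((z-o[2])/r[:,2])[:,None]
def save(d,n): cv2.imwrite('pics/'+n,d['pixels'][:,:,::-1])
E
python3 - <<'E'
from h import *
s=observe();print(s['time'],s['ee_pos'],s['ee_rot'],s['ft_force'])
ds=[snap(n) for n in('scene','side')]
for d,n in zip(ds,'ab'): print(d['T'].round(2).tolist(),d['fov_y'],d['k1'])
for d,n in zip(ds,('scene','side')): save(d,n+'0.png'); np.save(n+'0.npy',d,allow_pickle=True)
E
```

```text
0.0 [211.60938182 614.04058106 240.14111274] [-3.13965393e+00  1.17647027e-04  2.80987252e+00] [-0.69296787  0.70581016 -0.39718964]
[[-0.2, 0.58, -0.79, 1580.64], [0.98, 0.12, -0.16, 123.5], [0.01, -0.81, -0.59, 899.98], [0.0, 0.0, 0.0, 1.0]] 48.944866920748986 -0.028581877071039506
[[0.92, -0.3, 0.25, 207.83], [-0.39, -0.71, 0.59, -836.27], [0.0, -0.64, -0.77, 1145.81], [0.0, 0.0, 0.0, 1.0]] 55.87824985165258 -0.058998858206913106
```

View pics/scene0.png

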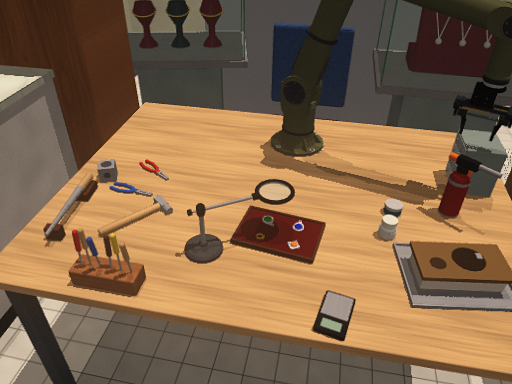

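View pics/side0.png

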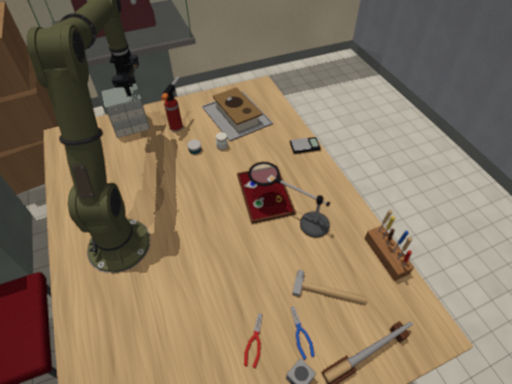

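The scene picture shows the lens at (275,191), swivel cap near (201,209), tray about (279,234), and green stone at (268,219). In the side picture the lens is at (265,174), the cap at (320,200) and the green stone at (259,203).

```bash
python3 - <<'E'
from h import *
D=[np.load(n+'0.npy',allow_pickle=True).item() for n in('scene','side')]
px={'lens155':([275,191],[265,174],155),'cap170':([201,209],[320,200],168),'base32':([203,247],[315,221],25)}
for k,(a,b,z) in px.items(): print(k,cast(D[0],[a],z).round(),cast(D[1],[b],z).round())
for d,n,roi in zip(D,('scene','side'),((225,200,335,265),(232,160,298,226))):
    x0,y0,x1,y1=roi;im=d['pixels'][y0:y1,x0:x1];hsv=cv2.cvtColor(im,cv2.COLOR_RGB2HSV);H,S,V=cv2.split(hsv)
    for c,m in dict(green=(H>40)&(H<90)&(S>70)&(V>40),blue=(H>105)&(H<135)&(S>100)&(V>60),amber=(H>6)&(H<18)&(S>150)&(V>150)).items():
        m=m.astype(np.uint8)
        nn,l,st,ce=cv2.connectedComponentsWithStats(m)
        for i in range(1,nn):
            if st[i,4]>8: p=ce[i]+[x0,y0]; print(n,c,st[i,4],p.round(1),cast(d,[p],21).round(1))
    t=((V<140)&((H<6)|(H>170))&(S>130)).astype(np.uint8)
    t=cv2.morphologyEx(t,cv2.MORPH_CLOSE,np.ones((9,9)))
    c=max(cv2.findContours(t,0,2)[0],key=cv2.contourArea)[:,0]+[x0,y0]
    w=cast(d,c,15)[:,:2].astype(np.float32); print(n,'tray',cv2.minAreaRect(w))
    save({'pixels':cv2.resize(d['pixels'][y0-45:y1+10,x0-50:x1+50],None,fx=3.5,fy=3.5)},n+'z.png')
E
```

```text
lens155 [[575.  -8. 155.]] [[579. -16. 155.]]
cap170 [[ 719. -192.  168.]] [[ 701. -210.  168.]]
base32 [[ 721. -195.   25.]] [[ 707. -200.   25.]]
scene green 36 [267.3 218.2] [[546.4 -31.9  21. ]]
scene blue 31 [298. 226.] [[563.6  69.5  21. ]]
scene amber 24 [293.5 243.8] [[647.5  65.6  21. ]]
scene tray ((592.9581298828125, 13.062339782714844), (241.5095672607422, 157.794921875), 82.09317016601562)
side green 19 [258.  202.8] [[543.1 -33.9  21. ]]
side blue 17 [252.3 183.1] [[561.   69.5  21. ]]
side tray ((591.5406494140625, 12.224250793457031), (243.78211975097656, 164.9820556640625), 81.90705871582031)
```

View pics/scenez.png

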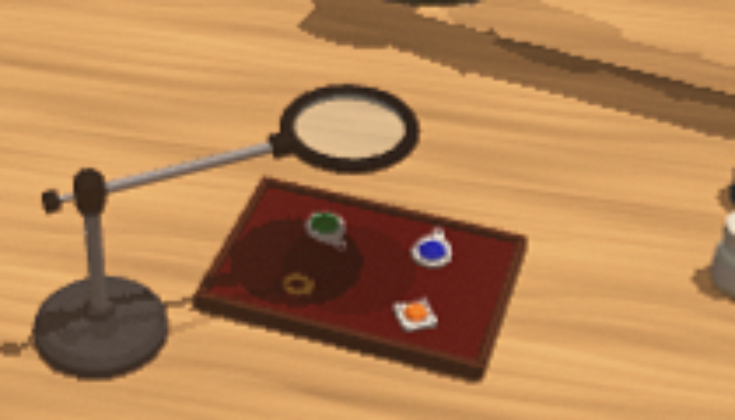

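View pics/sidez.png

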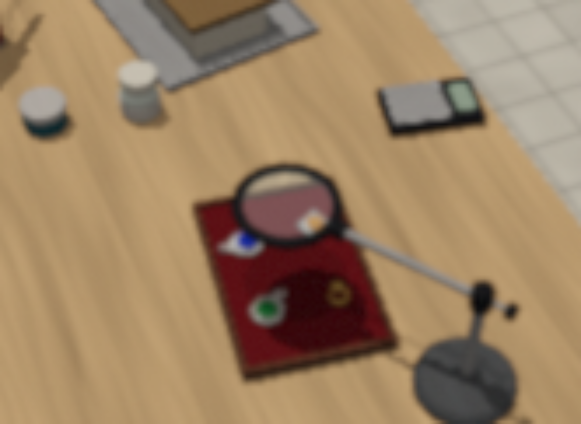

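```bash
python3 - <<'E'
from h import *
D=[np.load(n+'0.npy',allow_pickle=True).item() for n in('scene','side')]
for k,a,b,z in(('torchbase',[450,213],[176,129],0),('jar',[389,222],[221,141],50),('box',[478,150],[124,100],100)): print(k,cast(D[0],[a],z).round(),cast(D[1],[b],z).round())
p=cast(D[0],[[460,157]],0)[0];q=cast(D[1],[[170,88]],0)[0]
# torch top height by two rays
def ray(d,px): o=d['T'][:3,3]; r=cast(d,[px],0)[0]-o; return o,r/np.linalg.norm(r)
def tri(a,b):
    o1,r1=ray(D[0],a);o2,r2=ray(D[1],b)
    t=np.linalg.lstsq(np.c_[r1,-r2],o2-o1,rcond=None)[0];A=o1+r1*t[0];B=o2+r2*t[1];return (A+B)/2,np.linalg.norm(A-B)
for n,a,b in(('torch',[460,157],[170,88]),('cap',[200.7,208.5],[319.7,199.5]),('lens',[274.7,191.6],[264,173.6]),('green',[267.3,218.2],[258,202.8])): print(n,tri(a,b))
s=observe();print(s['joint_pos'])
E
```

```text
torchbase [[365. 567.   0.]] [[358. 546.   0.]]
jar [[520. 346.  50.]] [[517. 329.  50.]]
box [[ 85. 687. 100.]] [[166. 732. 100.]]
torch (array([371.99776403, 537.55607803, 228.02179565]), np.float64(10.927485843267773))
cap (array([ 705.67464289, -199.17708651,  157.25810035]), np.float64(3.373206489614747))
lens (array([576.80945484,  -9.11891122, 152.76807456]), np.float64(2.221792209202272))
green (array([543.76700353, -32.43524337,  18.85229916]), np.float64(0.012612900116069591))
[-1.22490117  0.32174616 -0.07011198  1.45156603  0.02261442  1.37082916
 -0.05693224]
```

Call:
step_arm --pt "0 0 -35 0 0 0" --pt "0 0 -35 0 0 0" --pt "0 0 -35 0 0 0" --pt "-36 -22 0 0 0 0" --pt "-36 -22 0 0 0 0" --jaw 0

```text
time: 0.6
ee_pos: [265.0, 549.9, 346.9]
ee_rot: [3.14, -0.0, 2.813]
ft_force: [0.6, -0.4, -0.2]
grip_width: 55.1
grip_force: 0.0
```

Call:
step_arm --pt "-36 -22 0 0 0 0" --pt "-36 -22 0 0 0 0" --pt "-36 -22 0 0 0 0" --pt "-36 -22 0 0 0 0" --pt "-36 -22 0 0 0 0"

```text
time: 1.1
ee_pos: [400.6, 385.2, 345.9]
ee_rot: [-3.141, -0.0, 2.81]
ft_force: [1.6, 0.4, 0.2]
grip_width: 14.8
grip_force: 0.0
```

Call:
step_arm --pt "-36 -22 0 0 0 0" --pt "-36 -22 0 0 0 0" --pt "-36 -22 0 0 0 0" --pt "-36 -22 0 0 0 0" --pt "-36 -22 0 0 0 0"

```text
time: 1.6
ee_pos: [534.9, 222.7, 346.0]
ee_rot: [-3.141, -0.0, 2.81]
ft_force: [-0.2, 0.3, -0.4]
grip_width: 0.6
grip_force: 0.0
```

Call:
step_arm --pt "-36 -23 0 0 0 0" --pt "-36 -23 0 0 0 0" --pt "-36 -23 0 0 0 0" --pt "-34 -23 0 0 0 0" --pt "-30 -20 0 0 0 0"

```text
time: 2.1
ee_pos: [661.1, 60.1, 345.7]
ee_rot: [-3.141, -0.0, 2.809]
ft_force: [0.4, 0.4, 0.3]
grip_width: 0.7
grip_force: 0.0
```

```bash
python3 - <<'E'
from h import *
d=snap('wrist');save(d,'w1.png');np.save('w1.npy',d,allow_pickle=True);print(observe()['ee_pos'],d['hand_eye'])
E
```

```text
[663.47223188  52.85241425 344.75044609] [[-2.96360139e-04 -9.55934689e-01 -2.93579262e-01  8.13448256e+01]
 [ 9.99999641e-01 -5.16404038e-04  6.72011028e-04 -1.55254349e+00]
 [-7.94004169e-04 -2.93578957e-01  9.55934499e-01 -1.45451885e+02]
 [ 0.00000000e+00  0.00000000e+00  0.00000000e+00  1.00000000e+00]]
```

View pics/w1.png

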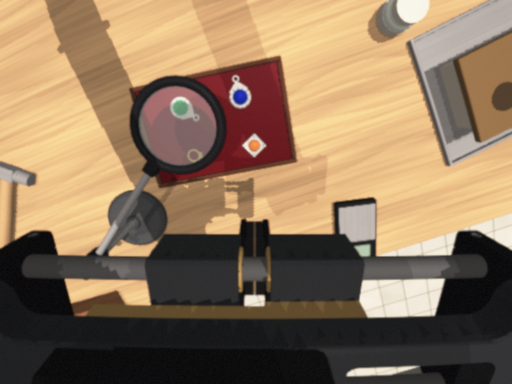

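The wrist picture shows the lens at (178,124), the green stone through it at (181,107), the blue one at (240,96) and the closed fingertips at (254,255).

```bash
python3 - <<'E'
from h import *
d=np.load('w1.npy',allow_pickle=True).item()
print(cast(d,[[178.5,124.5]],155),cast(d,[[181,107],[240,96]],22))
E
```

```text
[[571.56900582  -9.13622785 155.        ]] [[541.4560571  -30.95204056  22.        ]
 [557.91894237  69.27136276  22.        ]]
```

Call:
step_arm --pt "0 0 38 0 0 0" --pt "0 0 38 0 0 0" --pt "0 0 38 0 0 0" --pt "0 0 37 0 0 0" --pt "0 0 36 0 0 0"

```text
time: 2.65
ee_pos: [659.6, 62.6, 157.2]
ee_rot: [-3.141, -0.001, 2.81]
ft_force: [0.8, 0.7, -0.0]
grip_width: 0.2
grip_force: 0.0
```

Call:
step_arm --pt "4 -10 0 0 0 0" --pt "4 -10 0 0 0 0" --pt "4 -8 0 0 0 0" --pt "2 -5 0 0 0 0" --pt "4 -4 0 0 0 0"

```text
time: 3.15
ee_pos: [632.0, 32.3, 161.4]
ee_rot: [3.14, 0.003, 2.809]
ft_force: [2.6, 1.1, -0.7]
grip_width: 0.4
grip_force: 1.1
```

Call:
step_arm --pt "6 -5 0 0 0 0" --pt "7 -5 0 0 0 0" --pt "6 -6 0 0 0 0" --pt "6 -6 0 0 0 0" --pt "12 -12 0 0 0 0"

```text
time: 3.65
ee_pos: [585.2, 13.7, 159.3]
ee_rot: [3.141, 0.001, 2.811]
ft_force: [1.3, 0.3, -0.6]
grip_width: 0.5
grip_force: 0.6
```

Call:
step_arm --pt "11 -13 0 0 0 0" --pt "10 -14 0 0 0 0" --pt "9 -14 0 0 0 0" --pt "8 -15 0 0 0 0" --pt "7 -15 0 0 0 0"

```text
time: 4.15
ee_pos: [518.6, -39.9, 159.2]
ee_rot: [3.141, 0.0, 2.81]
ft_force: [0.8, 0.6, 0.3]
grip_width: 0.5
grip_force: 0.6
```

```bash
python3 - <<'E'
from h import *
d=snap('side');save({'pixels':cv2.resize(d['pixels'][120:280,160:370],None,fx=3.5,fy=3.5)},'s2.png');np.save('s2.npy',d,allow_pickle=True);print(observe()['ee_pos'])
E
```

```text
[516.62649751 -42.89809366 159.11174209]
```

View pics/s2.png

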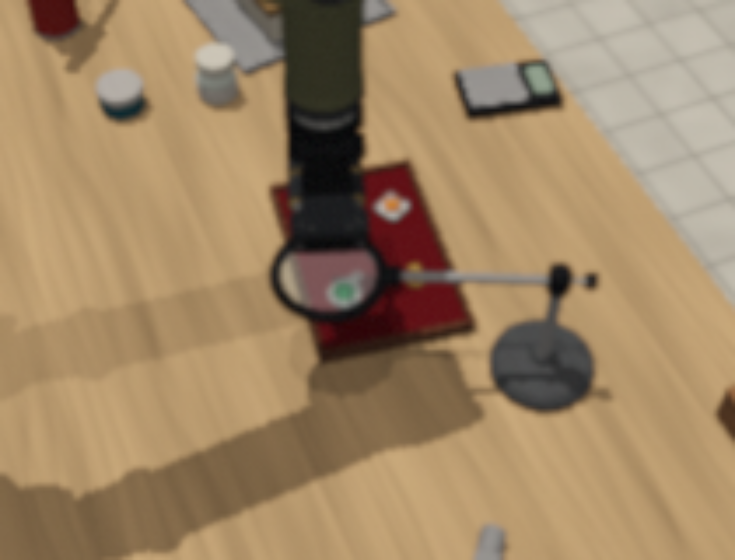

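The lens, now at (328,276) in the crop, is moving with the fingers just behind it, so I'll carry on along the arc.

Call:
step_arm --pt "5 -16 0 0 0 0" --pt "5 -16 0 0 0 0" --pt "4 -16 0 0 0 0" --pt "3 -16 0 0 0 0" --pt "2 -16 0 0 0 0"

```text
time: 4.7
ee_pos: [474.8, -110.0, 159.3]
ee_rot: [3.141, 0.0, 2.81]
ft_force: [1.0, 1.1, 0.4]
grip_width: 0.4
grip_force: 0.7
```

Call:
step_arm --pt "1 -14 0 0 0 0" --pt "0 -12 0 0 0 0" --pt "0 -8 0 0 0 0" --pt "0 -4 0 0 0 0" --pt "0 0 0 0 0 0"

```text
time: 5.2
ee_pos: [461.9, -145.0, 159.1]
ee_rot: [-3.141, -0.0, 2.809]
ft_force: [0.1, 0.2, -0.3]
grip_width: 0.6
grip_force: 0.0
```

```bash
python3 - <<'E'
from h import *
d=snap('side');save({'pixels':cv2.resize(d['pixels'][120:280,160:370],None,fx=3.5,fy=3.5)},'s3.png');np.save('s3.npy',d,allow_pickle=True);print(observe()['ee_pos'],observe()['ft_force'])
E
```

```text
[ 462.04032431 -144.55889458  159.09944295] [-0.50820673  0.08840371  0.7792016 ]
```

View pics/s3.png

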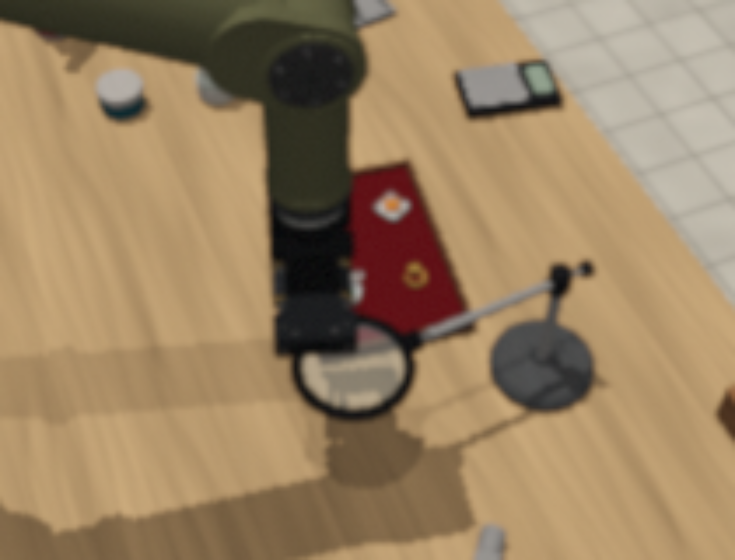

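```bash
python3 - <<'E'
from h import *
d=np.load('s3.npy',allow_pickle=True).item()
p=cast(d,[[260.4,224.4]],155)[0];print(p)
a=-.141;print((p[0]-592)*-np.sin(a)+(p[1]-12.6)*np.cos(a))
E
```

```text
[ 475.75130824 -215.68246435  155.        ]
-242.3537872995724
```

Call:
step_arm --pt "0 15 0 0 0 0" --pt "-8 30 0 0 0 0" --pt "-10 32 0 0 0 0" --pt "-11 30 0 0 0 0" --pt "-11 26 0 0 0 0"

```text
time: 5.75
ee_pos: [544.1, -29.3, 159.0]
ee_rot: [3.142, -0.001, 2.812]
ft_force: [-0.1, -0.5, 1.0]
grip_width: 0.5
grip_force: 0.0
```

Call:
step_arm --pt "0 0 0 0 0 0" --pt "0 0 0 0 0 0"

```text
time: 5.95
ee_pos: [543.2, -31.1, 158.7]
ee_rot: [-3.14, -0.001, 2.812]
ft_force: [0.9, 0.0, -0.5]
grip_width: 0.5
grip_force: 0.0
```

```bash
python3 - <<'E'
from h import *
d=snap('wrist');save(d,'w4.png');s=observe();print(s['ee_pos'],s['ft_force'])
H,S,V=cv2.split(cv2.cvtColor(d['pixels'],cv2.COLOR_RGB2HSV))
m=((H>40)&(H<90)&(S>80)&(V>40)).astype(np.uint8)
n,l,st,c=cv2.connectedComponentsWithStats(m)
for i in range(1,n):
    if st[i,4]>100: print(st[i],c[i],cast(d,[c[i]],20))
E
```

```text
[542.82202779 -32.12435922 158.85702747] [-0.34684659  0.54254853  0.37745872]
[243 174  21  21 359] [252.93036212 183.74373259] [[541.43432185 -33.57382287  20.        ]]
```

View pics/w4.png

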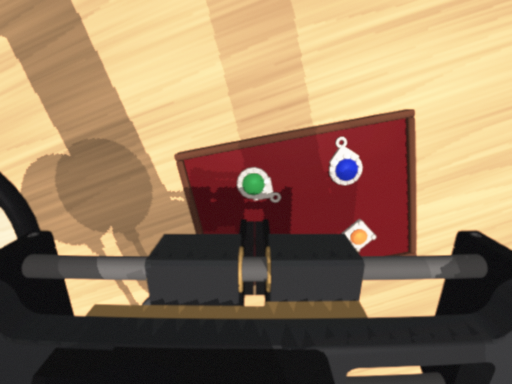

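The green stone is unobstructed at (253,184) and the fingertips are directly over it. The lens is off to the left at the edge of the frame, clear of the tray, so I'll descend to z ≈ 62.

Call:
step_arm --pt "0 0 28 0 0 0" --pt "0 0 28 0 0 0" --pt "0 0 22 0 0 0" --pt "0 0 12 0 0 0" --pt "0 0 6 0 0 0"

```text
time: 6.5
ee_pos: [542.3, -32.6, 62.4]
ee_rot: [-3.141, -0.001, 2.808]
ft_force: [-0.3, -0.1, 0.7]
grip_width: 0.5
grip_force: 0.0
```

Call:
step_arm --pt "0 0 0 0 0 0" --pt "0 0 0 0 0 0" --pt "0 0 0 0 0 0" --pt "0 0 0 0 0 0" --pt "0 0 0 0 0 0"

```text
time: 7.0
ee_pos: [543.7, -31.6, 63.8]
ee_rot: [3.141, 0.001, 2.81]
ft_force: [0.5, 0.6, 0.4]
grip_width: 0.7
grip_force: 0.0
```

Call:
step_arm --pt "0 0 0 0 0 0" --pt "0 0 0 0 0 0" --pt "0 0 0 0 0 0" --pt "0 0 0 0 0 0" --pt "0 0 0 0 0 0"

```text
time: 7.5
ee_pos: [543.3, -31.7, 63.2]
ee_rot: [3.142, -0.0, 2.81]
ft_force: [-0.3, -0.2, -0.3]
grip_width: 0.4
grip_force: 0.0
```

Call:
step_arm --pt "0 0 0 0 0 0" --pt "0 0 0 0 0 0" --pt "0 0 0 0 0 0" --pt "0 0 0 0 0 0" --pt "0 0 0 0 0 0"

```text
time: 8.0
ee_pos: [543.4, -31.7, 63.3]
ee_rot: [3.141, 0.0, 2.81]
ft_force: [0.3, 0.3, -0.6]
grip_width: 0.2
grip_force: 0.0
```

Call:
step_arm --pt "0 0 0 0 0 0" --pt "0 0 0 0 0 0" --pt "0 0 0 0 0 0" --pt "0 0 0 0 0 0" --pt "0 0 0 0 0 0"

```text
time: 8.5
ee_pos: [543.4, -31.7, 63.3]
ee_rot: [3.142, 0.0, 2.81]
ft_force: [-0.5, 1.0, -0.1]
grip_width: 0.3
grip_force: 0.0
```

Call:
step_arm --pt "0 0 0 0 0 0" --pt "0 0 0 0 0 0" --pt "0 0 0 0 0 0" --pt "0 0 0 0 0 0" --pt "0 0 0 0 0 0"

```text
time: 9.0
ee_pos: [543.4, -31.7, 63.3]
ee_rot: [3.142, 0.0, 2.81]
ft_force: [-0.8, -1.1, 0.3]
grip_width: 0.4
grip_force: 0.0
```

Call:
step_arm --pt "0 0 -15 0 0 0" --pt "0 0 -30 0 0 0" --pt "0 0 -40 0 0 0" --pt "0 0 -40 0 0 0" --pt "0 0 -40 0 0 0"

```text
time: 9.5
ee_pos: [543.2, -32.0, 231.1]
ee_rot: [3.141, 0.001, 2.809]
ft_force: [0.5, -0.3, 0.2]
grip_width: 0.5
grip_force: 0.0
```

Call:
step_arm --pt "20 30 -30 0 0 0" --pt "20 35 -20 0 0 0" --pt "20 35 0 0 0 0" --pt "20 35 0 0 0 0" --pt "15 30 0 0 0 0"

```text
time: 10.0
ee_pos: [506.5, 157.5, 280.0]
ee_rot: [3.14, 0.001, 2.811]
ft_force: [0.3, -0.0, -0.6]
grip_width: 0.1
grip_force: 0.0
```

Call:
step_arm --pt "10 25 0 0 0 0" --pt "5 15 0 0 0 0" --pt "0 0 0 0 0 0" --pt "0 0 0 0 0 0" --pt "0 0 0 0 0 0"

```text
time: 10.5
ee_pos: [506.7, 195.7, 278.6]
ee_rot: [-3.141, 0.001, 2.807]
ft_force: [0.0, 0.1, -0.2]
grip_width: 0.3
grip_force: 0.0
```

```bash
python3 - <<'E'
from h import *
d=snap('side');save({'pixels':cv2.resize(d['pixels'][120:280,160:370],None,fx=3.5,fy=3.5)},'s5.png');s=observe();print(s['time'],s['ee_pos'],s['ft_force'],s['dq'])
E
```

```text
10.55 [506.68586166 195.83053483 278.50803732] [ 0.71264396 -0.46008636  0.11749767] [ 0.00068911  0.00010816 -0.00689561  0.00014828 -0.00453235 -0.00207491
 -0.00243042]
```

View pics/s5.png

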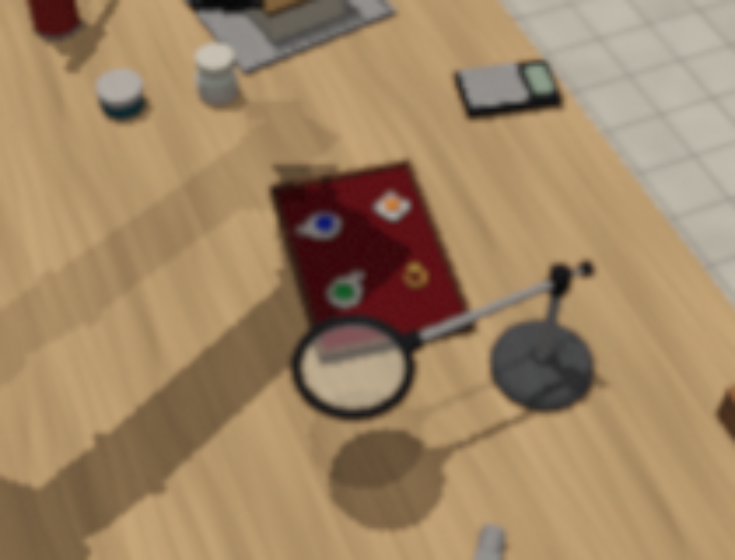

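The lens is still at (353,367) in the crop, clear of the tray. All four pieces lie where they were, with green at (345,291), and the hand is well away.

```bash
python3 -c "
from cell import *
print(finish_job())"
```

```text
the job is handed in; nothing more can be done
None
```

The job is handed in (no verdict came back): by my measurements the lens was swung about 240 mm right of the tray's centre line, the fingertips held about 20 mm above the green stone for 2.5 s, and the hand was then drawn well away, with nothing on the tray seen to move.

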